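# Restock the collet case and hold its cover shut

### The job

Put the two spare steel collets standing on the bench into the two empty pockets of the collet case, leaving the collets already in it and everything else on the bench where they are, then swing the open cover down over them. Turn the wing of the cover's quarter-turn fastener until its tongue lines up with the slot in the sill, then press the cover fully shut against its sprung buffers. Finish while still holding it pressed shut, without letting go.

Things in the scene. Friction and masses are not known exactly. Their poses are not given: they have to be found in the camera images.
- case: Collet case, fixed to the bench: a cream block 240 (x) x 180 mm, deck 45 mm above the bench, with a row of four round pockets, a hinged cover along its +y edge and a front sill with a slot along its -y side. Origin under the block, x along the row of pockets, z up. Relative to the origin the block spans x -120..120, y -95..85 mm. 
- pocket0 (a point): Centre of the floor of pocket 0 (case x -72 mm, y 20 mm), 22 mm below the deck. Pocket 33 mm wide, spacing 48 mm. Two of the four pockets already hold a collet, which two varies.
- pocket1 (a point): Centre of the floor of pocket 1 (case x -24 mm, y 20 mm), 22 mm below the deck. Pocket 33 mm wide, spacing 48 mm. Two of the four pockets already hold a collet, which two varies.
- pocket2 (a point): Centre of the floor of pocket 2 (case x 24 mm, y 20 mm), 22 mm below the deck. Pocket 33 mm wide, spacing 48 mm. Two of the four pockets already hold a collet, which two varies.
- pocket3 (a point): Centre of the floor of pocket 3 (case x 72 mm, y 20 mm), 22 mm below the deck. Pocket 33 mm wide, spacing 48 mm. Two of the four pockets already hold a collet, which two varies.
- slot (a point): Centre of the slot in the sill (case x 0, y -55 mm), at deck level. The slot is 34 mm long along the case's x (parallel to the hinge) and 13 mm wide.
- hinge (a point): Middle of the cover's hinge line, which runs along the case's x at case y 80 mm, 2 mm above the deck.
- cover (a joint): Cover angle, rad: 0 fully shut, about 1.8 at the start (leaning outward past upright on its stop). Damped hinge: pushed in from behind to below about 0.9 it sinks down by itself in 1 to 2 s; above about 1.3 it falls open again. It stops at about 0.08 if the fastener is misaligned (tongue on the sill); aligned, it rests on two sprung buffers at 0.03 and needs about 7 N down at the fastener to shut.
- cover_edge (a point): Middle of the cover's front edge (away from the hinge) on its outer face. The cover is an inverted metal tray 230 mm along the hinge, 165 mm from hinge to front edge, 38 mm deep, outer face up when shut and towards case +y when open; about 0.37 kg with the fastener. Shutting takes more force if the wing is gripped and kept from tilting with the cover.
- fastener (a joint): Angle of the quarter-turn fastener, rad, counter-clockwise seen from outside the cover (from above when shut): 0 when its tongue lies along the slot, 0.9 to 1.5 at the start; stops at -0.5 and 1.7; stays where left (0.06 N m friction). The tongue, 28 x 8 mm, reaching 10 mm below deck level when shut, enters the slot only within about 0.17 rad of 0.
- wing_top (a point): Centre of the top of the fastener's steel wing, on its turning axis, 135 mm from the hinge and 27 mm outside the cover's outer face. The wing: a bar 42 mm long, 10 mm thick, 24 mm tall on a 28 mm wide, 3 mm thick washer; the point's x is along the wing (and along the tongue), z out of the cover's face. At joint 0 its x is parallel to the hinge.
- collet_a: Steel collet, already seated in one of the pockets; same shape as the spares. Origin at the centre of its underside.
- collet_b: Another steel collet, already seated in another pocket. Origin at the centre of its underside.
- spare_a: Spare steel collet standing upright on the bench: 50 mm tall, head 34 mm across from 27 mm above its underside to the top, shank below 28 mm across with a chamfered foot; 0.11 to 0.21 kg. Origin at the centre of its underside. Seated on a pocket floor, its head stands 28 mm above the deck.
- spare_b: Spare steel collet standing upright on the bench: 50 mm tall, head 34 mm across from 27 mm above its underside to the top, shank below 28 mm across with a chamfered foot; 0.11 to 0.21 kg. Origin at the centre of its underside. Seated on a pocket floor, its head stands 28 mm above the deck.
- finial: Bystander: turned wooden finial standing on the bench, 30 mm across, 66 mm tall, near the spare collets. Origin at the centre of its underside.
- bowl: Bystander: small turned wooden bowl, 116 mm across, 55 mm tall. Origin at the centre of its underside.
- sanding_block: Bystander: cork sanding block 100 x 60 x 32 mm. Origin at the centre of its underside.
- glue: Bystander: white glue bottle, 54 mm across, 150 mm tall. Origin at the centre of its underside.
- wax: Bystander: amber glass wax jar, 72 mm across, 60 mm tall. Origin at the centre of its underside.
- blank: Bystander: wooden disc blank, 100 mm across, 70 mm tall. Origin at the centre of its underside.

How it is judged:
By the outcome, as a careful person would: the job done as asked, in the order asked, and still so for the second after the job is handed in, while the arm keeps its last pose, push and grip.
It also fails if it takes over 72 s, if anything falls off the work surface, if the arm or the gripper's body presses on something with over 40 N, if the wrist force passes 120 N, or if a joint passes its speed limit or range.

### The arm

A 7-joint arm with a two-finger parallel gripper is mounted at the origin on the work surface. World frame = base frame: x ahead of the robot, y to its left, z up, the work surface at z = 0. Lengths are in m, angles in rad, forces in N, time in s.
With the tool pointing down it reaches from about 0.4 to 0.925 m from the base axis. Payload 4.1 kg.
Tool frame: the origin (TCP) lies on the centre line of the jaws, within the pads' length; the fingertips stand finger_overhang ahead of it and the grasp point (between the pads) lies 6 mm ahead of it (finger_overhang is the distance from the TCP to the fingertips, in m); z points along the fingers, x is the direction in which the jaws open and shut, and the axes are right-handed (so a half turn about z gives the same grasp; the last joint's range is limited). The gripper opens to 85 mm and grips with 20 to 120 N. Pads are 22 mm wide; open, the fingers measure 114 mm over their backs; the gripper's body (76 mm by 85 mm) begins 54 mm behind the grasp point. The pads swing forward as they close: fully open they stand 13 mm farther back than shut.
Start: joints at [1.104, 0.398, 0.045, 1.537, -0.019, 1.207, -0.051], TCP at [0.234, -0.607, 0.256] pointing down, gripper open.
Joint ranges: [-2.82, 2.82], [-0.49, 2.23], [-1.37, 1.46], [0, 2.46], [-1.36, 4.5], [0.23, 2], [-2.94, 2.94]. Speed limits (rad/s): [2.57, 2.57, 3.14, 3.14, 3.14, 3.14, 3.14].

### API

Orientations are given as a rotation vector (axis times angle).
In Python, from rig import * gives the robot as it stands.
- The arm moves only by the tool apply_moves, never from a script. Its argument "rows" is a list that holds one entry, the list of rows, each a list of 7 numbers: the shift along the tool's x, y, z in m, then the turn, a rotation vector about the tool's x, y, z in degrees, then the closure, from 0 (fully open) to 1 (shut). A call has exactly 10 rows; each row shifts and turns the commanded pose from where the row before left it, along the tool's axes as they then stand; what a row does not reach is not made up. A row lasts 1/12 s, in which the tool goes at most 41.7 mm and 7.16 degrees, less where a joint would pass 70% of its speed; a pose out of reach is approached as far as the arm can. A call with a gripper value outside its range is refused whole. The fingers move at their own pace and stop on an object; the grip force is fixed at half the most. Time passes only in rows, so rows that do not move let the fingers close, or fill a call up. It gives the time, the measured TCP pose, the force and the opening at its end, in the units of the state.
- observe(): the state, without advancing time (a new reading comes with each control period).
- camera(name): name is "scene" or "top" or "wrist"; returns a dict with "frame" (400x640x3 uint8, red, green, blue), "z_map" (400x640 float32, m along the optical axis (not along the pixel's ray), 0 where there is no reading), "K" (3x3 intrinsics, pixels), "xyz" and "orientation" of the camera in the world. Camera axes: x right, y down, z forward; pixel columns grow to the right and rows downward; lengths in m; the calibration is good to about 2 mm. A picture is of the moment at which its call begins.
- sign_off(): hands the job in, once; it reports no verdict.
The state is a dict: "time_s": time; "joints": joint angles; "qd": joint speeds; "tau": joint torques, N m; "tool_pos": TCP position; "tcp_rot": TCP orientation; "ft_force": force on the tool from outside, world axes, zero at the start; "wrist_torque": the same for the moment, N m; "grip_width": opening from 0.0 (shut) to 1.0 (fully open).
Only numpy, scipy, OpenCV 4.12 (cv2) and the standard library are available. Lean on these libraries where they do the work, as an engineer would, in place of code of your own. Each camera call takes 0.05 s, during which the arm holds its last target. There are 200 camera calls.

## Working session

There is one attempt and no reset: what is moved stays moved. The work goes in short steps, Python scripts to look and compute and a tool call to move; the robot and the scene stay as the last step left them, time stands still between calls to the robot, and variables do not carry over. Pictures are saved under pics/ and viewed, about 8 in all and at most 12, crops included, and the job is handed in when it is done.

Besides the shell and the picture viewer there is one more tool, called after ">>>" as name(argument=value, ...), one argument or row to a line, values as JSON. apply_moves: Moves the arm, as the interface text tells. Its arguments: {"type":"object","properties":{"rows":{"type":"array","items":{"type":"array","items":{"type":"array","items":{"type":"number"}}}}},"required":["rows"]}

```bash
ls; mkdir -p pics
cat > h.py <<'E'
from rig import *
import numpy as np, cv2
from scipy.spatial.transform import Rotation as R
def rot(o):
    o=np.array(o,float)
    if o.shape==(3,3): return o
    return R.from_rotvec(o).as_matrix() if o.size==3 else R.from_quat(o).as_matrix()
def cloud(c):
    z=c["z_map"]; K=np.array(c["K"]); v,u=np.mgrid[:z.shape[0],:z.shape[1]]
    p=np.stack([(u-K[0,2])*z/K[0,0],(v-K[1,2])*z/K[1,1],z],-1)
    w=p@rot(c["orientation"]).T+np.array(c["xyz"]); w[z==0]=np.nan
    return w
E
python3 - <<'E'
from h import *
s=observe(); print({k:np.round(v,3) for k,v in s.items()})
a=camera("scene");b=camera("top")
for n,c in(("scene",a),("top",b)):
    print(n,c["K"],c["xyz"],c["orientation"])
    np.savez("pics/"+n,w=cloud(c),f=c["frame"]); cv2.imwrite(f"pics/{n}0.png",c["frame"][...,::-1])
E
```

```text
pics
{'time_s': np.float64(0.0), 'joints': array([ 1.104,  0.399,  0.045,  1.538, -0.019,  1.207, -0.051]), 'qd': array([-0.001, -0.001,  0.   , -0.003,  0.001, -0.001, -0.001]), 'tau': array([ 1.0000e-03, -4.7513e+01,  1.3650e+00, -2.5422e+01,  1.2000e-02,
        9.0000e-03,  0.0000e+00]), 'tool_pos': array([ 0.234, -0.606,  0.255]), 'tcp_rot': array([-2.589,  1.777,  0.003]), 'ft_force': array([ 0.363, -0.034,  0.236]), 'wrist_torque': array([ 0.009, -0.004, -0.014]), 'grip_width': np.float64(0.998)}
scene [[403.56690327   0.         314.93520457]
 [  0.         403.56690327 203.46161665]
 [  0.           0.           1.        ]] [1.31818035 0.31842395 0.87522384] [-1.41931291 -2.07833306  0.91439711]
top [[380.1814757    0.         323.94503273]
 [  0.         380.1814757  200.96625887]
 [  0.           0.           1.        ]] [0.34866029 0.01583505 1.2082098 ] [-2.16064123  2.10381192 -0.17329207]
```

View pics/scene0.png

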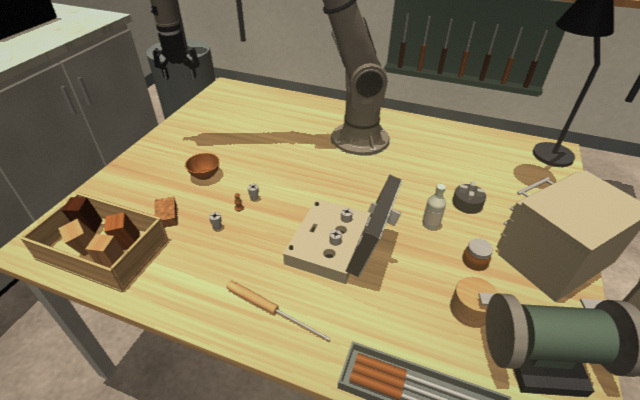

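View pics/top0.png

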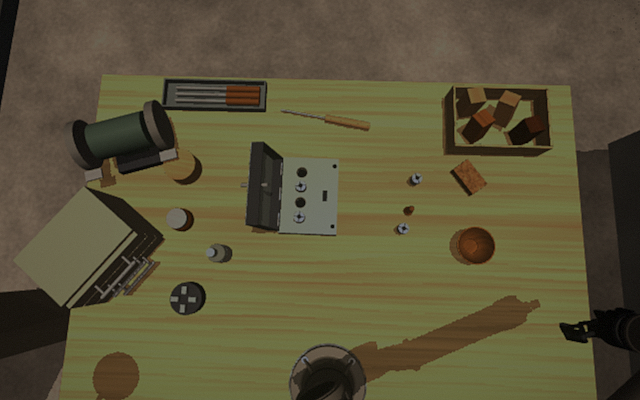

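Run:
```python
from h import *
d=np.load("pics/top.npz");w=d["w"];f=d["f"]
e=cv2.resize(f[130:260,230:440],None,fx=3.8,fy=3.8,interpolation=cv2.INTER_CUBIC)
e=np.clip(e*1.3,0,255).astype(np.uint8)
cv2.imwrite("pics/topc.png",e[...,::-1])
for n,(u,v) in dict(sa=(416,179),sb=(402,229),fin=(408,210)).items():
    q=w[v-12:v+13,u-12:u+13].reshape(-1,3);t=q[q[:,2]>.02];h=q[q[:,2]>t[:,2].max()-.006]
    print(n,t[:,2].max(),h.mean(0),len(h),np.ptp(h,0))
q=w[150:242,275:345].reshape(-1,3);dk=q[abs(q[:,2]-.045)<.006]
print(np.median(dk[:,2]),cv2.minAreaRect((dk[:,:2]*1000).astype(np.float32)),len(dk),cv2.boxPoints(cv2.minAreaRect((dk[:,:2]*1000).astype(np.float32))))
hd=q[abs(q[:,2]-.073)<.006]; print("heads",len(hd))
for u,v in((299,217),(300,187)):
    q=w[v-9:v+9,u-9:u+9].reshape(-1,3);h=q[abs(q[:,2]-.073)<.006];print(h.mean(0),len(h),np.ptp(h,0))
for n in("scene","top"):
    W=np.load(f"pics/{n}.npz")["w"].reshape(-1,3)
    m=(W[:,2]>.08)&(W[:,2]<.3)&(W[:,0]>.35)&(W[:,0]<.85)&(W[:,1]>-.1)&(W[:,1]<.3)
    print(n,m.sum(),W[m].min(0),W[m].max(0))
```

```text
sa 0.05613038416020433 [ 0.62811138 -0.26167661  0.05208584] 41 [0.02981979 0.03120038 0.00596907]
sb 0.05503144249387071 [ 0.46835975 -0.21866143  0.05122711] 70 [0.03085213 0.03126774 0.00597518]
fin 0.06528108833697943 [ 0.52759007 -0.2430711   0.06108156] 12 [0.01238121 0.01231751 0.00582726]
0.044679369138885705 ((564.723388671875, 83.43508911132812), (198.5895538330078, 241.6898651123047), 89.82184600830078) 4180 [[443.57028  -15.483459]
 [685.25903  -16.234955]
 [685.87646  182.35364 ]
 [444.18774  183.10513 ]]
heads 202
[0.49169768 0.10011556 0.07232318] 99 [0.03097973 0.03085054 0.00870137]
[0.58767073 0.09877301 0.07240588] 95 [0.03169506 0.03098509 0.00920735]
scene 1760 [0.4504771  0.16616631 0.0800224 ] [0.68473345 0.2557107  0.21086676]
top 1709 [0.4502167  0.16503675 0.08012007] [0.68148846 0.25520515 0.21122044]
```

View pics/topc.png

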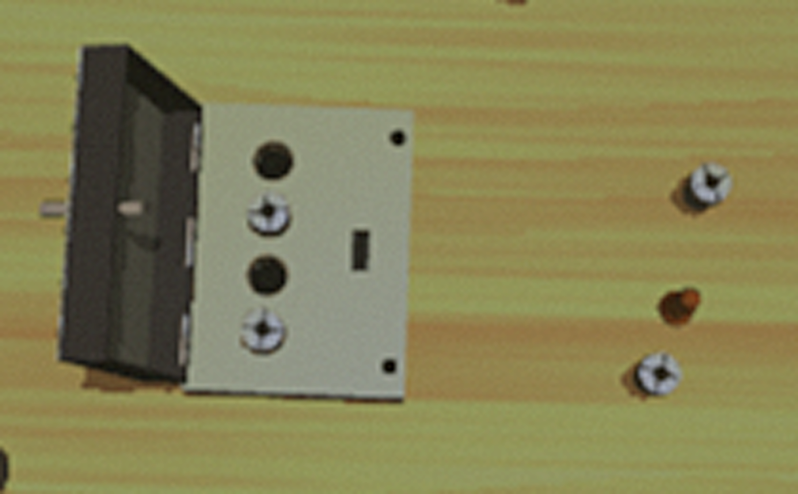

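Run:
```python
import rig
print({k:v for k,v in vars(rig).items() if isinstance(v,(int,float,list,tuple,dict)) and not k.startswith("__")}, [k for k in dir(rig) if not k.startswith("__")])
```

```text
{'finger_overhang': 0.025} ['MotionError', 'camera', 'finger_overhang', 'observe', 'sign_off']
```

>>> apply_moves(
  rows=[
    [[0,0,0,0,0,7,0],[0,0,0,0,0,7,0],[0,0,0,0,0,7,0],[-0.03,-0.018,0,0,0,0,0],[-0.03,-0.018,0,0,0,0,0],[-0.03,-0.018,0,0,0,0,0],[-0.03,-0.018,0,0,0,0,0],[-0.03,-0.018,0,0,0,0,0],[-0.03,-0.018,0,0,0,0,0],[-0.03,-0.018,0,0,0,0,0]],
  ],
)

```text
time_s: 0.93
tool_pos: [0.3598, -0.3946, 0.256]
tcp_rot: [2.223, -2.22, -0.001]
ft_force: [0.3, -0.5, -0.2]
grip_width: 1.001
```

>>> apply_moves(
  rows=[
    [[-0.03,-0.018,0,0,0,0,0],[-0.03,-0.018,0,0,0,0,0],[-0.03,-0.018,0,0,0,0,0],[-0.03,-0.018,0,0,0,0,0],[-0.03,-0.018,0,0,0,0,0],[-0.025,-0.018,0.02,0,0,0,0],[0,0,0.02,0,0,0,0],[0,0,0.02,0,0,0,0],[0,0,0.02,0,0,0,0],[0,0,0,0,0,0,0]],
  ],
)

```text
time_s: 1.77
tool_pos: [0.4643, -0.2198, 0.1722]
tcp_rot: [2.221, -2.217, -0.012]
ft_force: [-0.2, 0.3, -1.0]
grip_width: 0.999
```

```bash
cat >> h.py <<'E'
def st():
    s=observe(); M=rot(s["tcp_rot"]); print("t",round(float(s["time_s"]),2),"p",np.round(s["tool_pos"],4),"x",np.round(M[:,0],3),"z",np.round(M[:,2],3),"F",np.round(s["ft_force"],1),"g",round(float(s["grip_width"])*85,1),"j",np.round(s["joints"],2)); return np.array(s["tool_pos"]),M
E
python3 - <<'E'
from h import *
p,M=st(); c=camera("wrist"); w=cloud(c); np.savez("pics/w1",w=w,f=c["frame"])
cv2.imwrite("pics/w1.png",c["frame"][...,::-1]); print(c["xyz"],c["orientation"])
for lo,hi in((.04,.058),(.058,.075)):
    m=((w[...,2]>lo)&(w[...,2]<hi)).astype(np.uint8)
    n,l,s,ce=cv2.connectedComponentsWithStats(m)
    for i in range(1,n):
        if s[i,4]>150:
            q=w[l==i]; print(lo,s[i],np.median(q,0).round(4),((q.max(0)+q.min(0))/2).round(4),np.ptp(q,0).round(4))
E
```

```text
t 1.77 p [ 0.4643 -0.2198  0.1722] x [ 0.002 -1.    -0.003] z [-0.008  0.003 -1.   ] F [-0.2  0.3 -1. ] g 84.9 j [ 0.49  0.25 -0.15  1.94  0.04  0.96 -1.25]
[ 0.53754146 -0.21963304  0.29014937] [ 2.06534497 -2.06232858 -0.30986562]
0.04 [    0     0    71   222 10332] [ 0.5109 -0.0028  0.0457] [0.5234 0.0107 0.0472] [0.1616 0.057  0.0144]
0.04 [ 295  171   43   44 1473] [ 0.4695 -0.2199  0.0508] [ 0.4682 -0.2199  0.0465] [0.0338 0.033  0.013 ]
0.04 [ 506  184  134  130 5448] [ 0.4058 -0.4526  0.0497] [ 0.4207 -0.4341  0.0489] [0.1153 0.1114 0.0178]
0.058 [338 104  22  24 388] [ 0.5281 -0.2425  0.0608] [ 0.5281 -0.2427  0.0628] [0.0157 0.0149 0.0096]
```

>>> apply_moves(
  rows=[
    [[0,-0.002,0.02,0,0,0,0],[0,-0.002,0.025,0,0,0,0],[0,0,0.025,0,0,0,0],[0,0,0.025,0,0,0,0],[0,0,0.018,0,0,0,0],[0,0,0.009,0,0,0,0],[0,0,0,0,0,0,0],[0,0,0,0,0,0,0.85],[0,0,0,0,0,0,0.85],[0,0,0,0,0,0,0.85]],
  ],
)

```text
time_s: 2.65
tool_pos: [0.4725, -0.2218, 0.0559]
tcp_rot: [-2.222, 2.219, -0.005]
ft_force: [0.5, -0.3, 0.7]
grip_width: 0.604
```

>>> apply_moves(
  rows=[
    [[0,0,0,0,0,0,0.85],[0,0,0,0,0,0,0.85],[0,0,0,0,0,0,0.85],[0,0,0,0,0,0,0.85],[0,0,0,0,0,0,0.85],[0,0,0,0,0,0,0.85],[0,0,0,0,0,0,0.85],[0,0,0,0,0,0,0.85],[0,0,0,0,0,0,0.85],[0,0,0,0,0,0,0.85]],
  ],
)

```text
time_s: 3.48
tool_pos: [0.4722, -0.2216, 0.0557]
tcp_rot: [-2.222, 2.22, -0.003]
ft_force: [-0.7, -0.2, 5.2]
grip_width: 0.372
```

>>> apply_moves(
  rows=[
    [[0,0,0,0,0,0,0.35],[0,0,0,0,0,0,0.35],[0,0,0,0,0,0,0.35],[0,0.004,0.006,0,0,0,0.35],[0,0,0,0,0,0,0.35],[0,0,0,0,0,0,0.85],[0,0,0,0,0,0,0.85],[0,0,0,0,0,0,0.85],[0,0,0,0,0,0,0.85],[0,0,0,0,0,0,0.85]],
  ],
)

```text
time_s: 4.32
tool_pos: [0.4673, -0.2213, 0.0483]
tcp_rot: [2.223, -2.22, 0.0]
ft_force: [-0.0, -0.0, 0.3]
grip_width: 0.374
```

Run:
```python
from h import *
st()
```

```text
t 4.32 p [ 0.4673 -0.2213  0.0483] x [ 0.001 -1.     0.   ] z [ 0. -0. -1.] F [-0.  -0.   0.3] g 31.8 j [ 0.47  0.43 -0.14  2.03  0.09  0.68 -1.29]
```

>>> apply_moves(
  rows=[
    [[0,0,-0.015,0,0,0,0.85],[0,0,-0.025,0,0,0,0.85],[0,0,-0.03,0,0,0,0.85],[0,0,-0.03,0,0,0,0.85],[-0.02,-0.01,-0.02,0,0,0,0.85],[-0.03,-0.015,0,0,0,0,0.85],[-0.03,-0.015,0,0,0,0,0.85],[-0.03,-0.015,0,0,0,0,0.85],[-0.03,-0.015,0,0,0,0,0.85],[-0.03,-0.01,0,0,0,0,0.85]],
  ],
)

```text
time_s: 5.15
tool_pos: [0.5479, -0.0495, 0.1682]
tcp_rot: [-2.223, 2.219, -0.001]
ft_force: [1.8, -0.9, -1.7]
grip_width: 0.374
```

>>> apply_moves(
  rows=[
    [[-0.03,-0.01,0,0,0,0,0.85],[-0.03,-0.005,0,0,0,0,0.85],[-0.01,0,0,0,0,0,0.85],[0,0,0,0,0,0,0.85],[0,0,0,0,0,0,0.85],[0,0,0,0,0,0,0.85],[0,0,0,0,0,0,0.85],[0,0,0,0,0,0,0.85],[0,0,0,0,0,0,0.85],[0,0,0,0,0,0,0.85]],
  ],
)

```text
time_s: 5.98
tool_pos: [0.5619, 0.018, 0.1683]
tcp_rot: [2.221, -2.221, 0.0]
ft_force: [1.1, 0.3, -1.5]
grip_width: 0.378
```

Run:
```python
from h import *
p,M=st(); c=camera("wrist"); w=cloud(c); np.savez("pics/w2",w=w,f=c["frame"])
cv2.imwrite("pics/w2.png",c["frame"][...,::-1])
K=np.array(c["K"]);C=rot(c["orientation"]);
def ray(u,v,z):
    d=C@np.array([(u-K[0,2])/K[0,0],(v-K[1,2])/K[1,1],1]); o=np.array(c["xyz"]); return o+d*(z-o[2])/d[2]
# pocket mouths: dark blobs within deck -> project contour at deck height
dk=((abs(w[...,2]-.045)<.004)).astype(np.uint8)
hole=((w[...,2]<.040)&(w[...,2]>.01)&(w[...,0]>.45)&(w[...,0]<.68)&(w[...,1]>0)&(w[...,1]<.14)).astype(np.uint8)
n,l,s,ce=cv2.connectedComponentsWithStats(hole)
for i in range(1,n):
    if s[i,4]>150:
        q=w[l==i];print("hole",s[i],np.nanmedian(q,0).round(4),((np.nanmax(q,0)+np.nanmin(q,0))/2).round(4),np.ptp(q,0).round(4))
m=((w[...,2]>.066)&(w[...,2]<.078)).astype(np.uint8);n,l,s,ce=cv2.connectedComponentsWithStats(m)
for i in range(1,n):
    if s[i,4]>150:
        q=w[l==i];print("head",s[i],np.median(q,0).round(4),((q.max(0)+q.min(0))/2).round(4),np.ptp(q,0).round(4))
```

```text
t 5.98 p [0.5619 0.018  0.1683] x [ 0. -1.  0.] z [ 0. -0. -1.] F [ 1.1  0.3 -1.5] g 32.2 j [ 0.11  0.34 -0.27  1.84  0.11  0.98 -1.77]
hole [ 184   79   44   46 1532] [0.6367 0.1037 0.0246] [0.636  0.1014 0.0309] [0.0329 0.028  0.0182]
hole [300 178  16  39 616] [0.5602 0.0248 0.031 ] [0.5609 0.0246 0.0343] [0.0309 0.0128 0.0112]
hole [ 197  207   38   35 1060] [0.5343 0.1049 0.0248] [0.5361 0.1024 0.0312] [0.0264 0.0285 0.0176]
head [   7   24  104  321 6183] [0.5915 0.1997 0.0722] [0.5657 0.1826 0.072 ] [0.2288 0.0432 0.012 ]
head [ 172  149   53   50 1983] [0.5891 0.0977 0.0738] [0.5881 0.0989 0.0712] [0.0338 0.0341 0.0103]
head [190 273  40  24 574] [0.5036 0.0972 0.0733] [0.5016 0.0994 0.0706] [0.0152 0.028  0.0093]
```

View pics/w2.png

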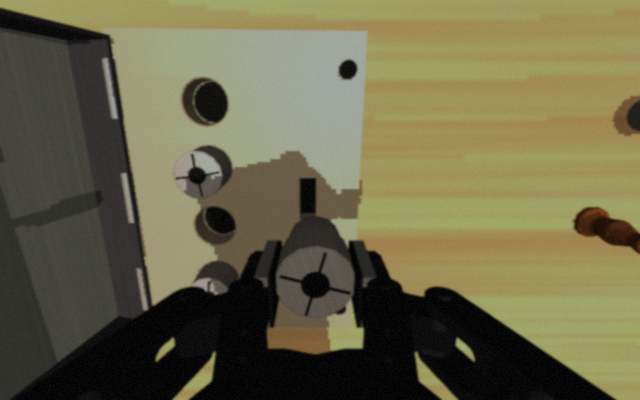

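Run:
```python
from h import *
c=camera("wrist"); w=cloud(c);K=np.array(c["K"]);C=rot(c["orientation"]);o=np.array(c["xyz"])
def ray(u,v,z):
    d=C@np.array([(u-K[0,2])/K[0,0],(v-K[1,2])/K[1,1],1]); return o+d*(z-o[2])/d[2]
m=(w[...,2]<.0425)|np.isnan(w[...,2])
for n,(a,b,x,y) in dict(p3=(180,75,52,55),p1=(190,200,50,47)).items():
    k=m[b:b+y,a:a+x].astype(np.uint8); cs,_=cv2.findContours(k,0,1); cc=max(cs,key=cv2.contourArea)[:,0]+[a,b]
    P=np.array([ray(u,v,.045)[:2] for u,v in cc]); print(n,(P.max(0)+P.min(0))/2,np.ptp(P,0),cv2.minEnclosingCircle((P*1000).astype(np.float32)))
# held collet head top
q=w[250:318,280:352].reshape(-1,3); q=q[~np.isnan(q[:,2])]
t=q[(q[:,2]>.15)&(q[:,2]<.185)]; print("held",np.median(t,0),(t.max(0)+t.min(0))/2,np.ptp(t,0),np.percentile(t[:,2],[5,50,95]))
print(ray(316,283,np.median(t[:,2])), ray(308,195,.045))
```

```text
p3 [0.6362843  0.09822076] [0.03192817 0.0319688 ] ((636.0191040039062, 98.04479217529297), 16.22962760925293)
p1 [0.54017143 0.09922593] [0.03122025 0.03171259] ((540.597412109375, 99.13145446777344), 16.182151794433594)
held [0.56496405 0.01863141 0.17090229] [0.56271694 0.01879154 0.16182208] [0.03279983 0.03229001 0.02270219] [0.16911857 0.17090229 0.17195974]
[0.56372073 0.01822351 0.17090229] [0.56566052 0.0240014  0.045     ]
```

>>> apply_moves(
  rows=[
    [[-0.02,0.006,0,0,0,0,0.85],[-0.021,0.006,0,0,0,0,0.85],[-0.02,0.006,0,0,0,0,0.85],[-0.02,0.005,0,0,0,0,0.85],[0,0,0,0,0,0,0.85],[0,0,0.02,0,0,0,0.85],[0,0,0.025,0,0,0,0.85],[0,0,0.02,0,0,0,0.85],[0,0,0,0,0,0,0.85],[0,0,0,0,0,0,0.85]],
  ],
)

```text
time_s: 6.92
tool_pos: [0.5382, 0.0993, 0.1026]
tcp_rot: [2.221, -2.219, -0.002]
ft_force: [-0.0, -0.2, -1.2]
grip_width: 0.379
```

Run:
```python
from h import *
p,M=st(); c=camera("wrist"); w=cloud(c)
cv2.imwrite("pics/w3.png",c["frame"][...,::-1])
q=w[250:318,280:352].reshape(-1,3); t=q[abs(q[:,2]-p[2]-.002)<.004]; print("held",np.median(t,0),(t.max(0)+t.min(0))/2,np.ptp(t,0))
```

```text
t 6.92 p [0.5382 0.0993 0.1026] x [ 0.001 -1.     0.001] z [-0.002 -0.001 -1.   ] F [-0.  -0.2 -1.2] g 32.2 j [-0.02  0.4  -0.3   1.93  0.15  0.84 -1.97]
held [0.54077408 0.09966456 0.10526103] [0.53900176 0.09934963 0.10398564] [0.03252807 0.02995831 0.00668603]
```

>>> apply_moves(
  rows=[
    [[0,0,0.004,0,0,0,0.85],[0,0,0.005,0,0,0,0.85],[0,0,0.005,0,0,0,0.85],[0,0,0.005,0,0,0,0.85],[0,0,0.004,0,0,0,0.85],[0,0,0.004,0,0,0,0.85],[0,0,0.002,0,0,0,0.85],[0,0,0.001,0,0,0,0.85],[0,0,0,0,0,0,0.85],[0,0,0,0,0,0,0.85]],
  ],
)

```text
time_s: 7.8
tool_pos: [0.5389, 0.0999, 0.0733]
tcp_rot: [-2.223, 2.22, -0.0]
ft_force: [-0.0, 0.6, -1.5]
grip_width: 0.376
```

>>> apply_moves(
  rows=[
    [[0,0,0.001,0,0,0,0.85],[0,0,0.001,0,0,0,0.85],[0,0,0,0,0,0,0.45],[0,0,0,0,0,0,0.45],[0,0,0,0,0,0,0.45],[0,0,-0.01,0,0,0,0.45],[0,0,-0.02,0,0,0,0.45],[0,0,-0.03,0,0,0,0.45],[0,0,-0.03,0,0,0,0.45],[0,0,-0.02,0,0,0,0.45]],
  ],
)

```text
time_s: 8.63
tool_pos: [0.54, 0.1003, 0.185]
tcp_rot: [-2.221, 2.217, -0.004]
ft_force: [0.7, 0.2, 0.2]
grip_width: 0.553
```

Run:
```python
from h import *
p,M=st(); c=camera("wrist"); w=cloud(c)
cv2.imwrite("pics/w4.png",c["frame"][...,::-1])
m=((w[...,2]>.064)&(w[...,2]<.085)&(w[...,1]<.13)).astype(np.uint8);n,l,s,ce=cv2.connectedComponentsWithStats(m)
for i in range(1,n):
    if s[i,4]>150:
        q=w[l==i];print("head",s[i],np.median(q,0).round(4),((q.max(0)+q.min(0))/2).round(4),np.ptp(q,0).round(4))
```

```text
t 8.63 p [0.54   0.1003 0.185 ] x [ 0.002 -1.    -0.001] z [ 0.004  0.001 -1.   ] F [0.7 0.2 0.2] g 47.0 j [ 0.    0.3  -0.32  1.86  0.11  1.   -1.93]
head [ 294  116   47   48 1739] [0.5884 0.0992 0.0739] [0.5881 0.0992 0.0713] [0.0332 0.0332 0.0105]
head [ 293  180   44   46 1556] [0.5417 0.1007 0.0738] [0.54   0.1009 0.0701] [0.0344 0.0332 0.0121]
head [ 295  238   42   43 1403] [0.4945 0.1006 0.0738] [0.4922 0.1002 0.0701] [0.0341 0.0331 0.0122]
```

>>> apply_moves(
  rows=[
    [[0.02,-0.005,0,0,0,0,0.3],[0.038,-0.009,0,0,0,0,0.2],[0.038,-0.009,0,0,0,0,0.2],[0.038,-0.009,0,0,0,0,0.2],[0.038,-0.009,0,0,0,0,0.2],[0.038,-0.009,0,0,0,0,0.2],[0.038,-0.009,0,0,0,0,0.2],[0.038,-0.009,0,0,0,0,0.2],[0.038,-0.009,0,0,0,0,0.2],[0.038,-0.009,0,0,0,0,0.2]],
  ],
)

```text
time_s: 9.52
tool_pos: [0.6255, -0.2639, 0.1821]
tcp_rot: [-2.223, 2.22, -0.001]
ft_force: [0.5, -0.0, 0.1]
grip_width: 0.799
```

>>> apply_moves(
  rows=[
    [[0,0,0.01,0,0,0,0.2],[0,0,0.02,0,0,0,0.2],[0,0,0.02,0,0,0,0.2],[0,0,0.02,0,0,0,0.2],[0,0,0,0,0,0,0.2],[0,0,0,0,0,0,0.2],[0,0,0,0,0,0,0.2],[0,0,0,0,0,0,0.2],[0,0,0,0,0,0,0.2],[0,0,0,0,0,0,0.2]],
  ],
)

```text
time_s: 10.35
tool_pos: [0.626, -0.2622, 0.1127]
tcp_rot: [-2.222, 2.219, -0.003]
ft_force: [0.2, -0.0, -0.3]
grip_width: 0.802
```

Run:
```python
from h import *
p,M=st(); c=camera("wrist"); w=cloud(c)
cv2.imwrite("pics/w5.png",c["frame"][...,::-1])
m=((w[...,2]>.035)&(w[...,2]<.06)&(w[...,1]<-.1)).astype(np.uint8);n,l,s,ce=cv2.connectedComponentsWithStats(m)
for i in range(1,n):
    if s[i,4]>150:
        q=w[l==i];print("head",s[i],np.median(q,0).round(4),((q.max(0)+q.min(0))/2).round(4),np.ptp(q,0).round(4))
```

```text
t 10.35 p [ 0.626  -0.2622  0.1127] x [ 0.001 -1.     0.001] z [ 0.002 -0.001 -1.   ] F [ 0.2 -0.  -0.3] g 68.1 j [ 0.45  0.58 -0.16  1.6   0.1   0.98 -1.32]
head [ 504    0  136   66 2507] [ 0.729 -0.37   0.048] [ 0.7362 -0.4075  0.0475] [0.0328 0.0794 0.025 ]
head [ 289  195   55   58 2513] [ 0.6292 -0.2626  0.0508] [ 0.6267 -0.2627  0.0442] [0.0336 0.0332 0.0183]
head [275 332  29  19 379] [ 0.5347 -0.2439  0.0395] [ 0.5315 -0.2429  0.041 ] [0.0149 0.0207 0.012 ]
```

>>> apply_moves(
  rows=[
    [[0,-0.001,0.02,0,0,0,0.2],[0,0,0.024,0,0,0,0.2],[0,0,0.012,0,0,0,0.2],[0,0,0.008,0,0,0,0.2],[0,0,0,0,0,0,0.2],[0,0,0,0,0,0,0.2],[0,0,0,0,0,0,0.85],[0,0,0,0,0,0,0.85],[0,0,0,0,0,0,0.85],[0,0,0,0,0,0,0.85]],
  ],
)

```text
time_s: 11.23
tool_pos: [0.6272, -0.2624, 0.0489]
tcp_rot: [-2.222, 2.219, -0.003]
ft_force: [-0.3, 0.0, 5.0]
grip_width: 0.379
```

>>> apply_moves(
  rows=[
    [[0,0,0,0,0,0,0.85],[0,0,0,0,0,0,0.85],[0,0,0,0,0,0,0.85],[0,0,0,0,0,0,0.85],[0,0,-0.015,0,0,0,0.85],[0,0,-0.025,0,0,0,0.85],[0,0,-0.03,0,0,0,0.85],[0,0,-0.03,0,0,0,0.85],[0,0,-0.02,0,0,0,0.85],[0,0,0,0,0,0,0.85]],
  ],
)

```text
time_s: 12.07
tool_pos: [0.6292, -0.263, 0.1737]
tcp_rot: [-2.22, 2.217, -0.015]
ft_force: [0.9, 0.3, -0.3]
grip_width: 0.373
```

>>> apply_moves(
  rows=[
    [[-0.021,-0.002,0,0,0,0,0.85],[-0.038,0,0,0,0,0,0.85],[-0.038,-0.001,0,0,0,0,0.85],[-0.038,-0.001,0,0,0,0,0.85],[-0.038,-0.001,0,0,0,0,0.85],[-0.038,-0.001,0,0,0,0,0.85],[-0.038,-0.001,0,0,0,0,0.85],[-0.038,0,0,0,0,0,0.85],[-0.038,0,0,0,0,0,0.85],[-0.036,0,0,0,0,0,0.85]],
  ],
)

```text
time_s: 12.9
tool_pos: [0.6315, 0.1011, 0.1664]
tcp_rot: [2.223, -2.218, -0.002]
ft_force: [1.2, 0.3, -0.9]
grip_width: 0.375
```

>>> apply_moves(
  rows=[
    [[0,0,0.01,0,0,0,0.85],[0,0,0.02,0,0,0,0.85],[0,0,0.02,0,0,0,0.85],[0,0,0.015,0,0,0,0.85],[0,0,0.005,0,0,0,0.85],[0,0,0,0,0,0,0.85],[0,0,0,0,0,0,0.85],[0,0,0,0,0,0,0.85],[0,0,0,0,0,0,0.85],[0,0,0,0,0,0,0.85]],
  ],
)

```text
time_s: 13.73
tool_pos: [0.6334, 0.0991, 0.0983]
tcp_rot: [-2.222, 2.219, -0.002]
ft_force: [0.0, -0.2, -2.2]
grip_width: 0.375
```

Run:
```python
from h import *
p,M=st(); c=camera("wrist"); w=cloud(c)
cv2.imwrite("pics/w6.png",c["frame"][...,::-1])
q=w[250:318,280:352].reshape(-1,3); t=q[abs(q[:,2]-p[2]-.002)<.004]; print("held",np.median(t,0),(t.max(0)+t.min(0))/2,np.ptp(t,0))
```

```text
t 13.73 p [0.6334 0.0991 0.0983] x [ 0.001 -1.    -0.   ] z [ 0.002  0.    -1.   ] F [ 0.  -0.2 -2.2] g 31.9 j [-0.04  0.54 -0.25  1.7   0.16  0.92 -1.92]
held [0.63478765 0.09939514 0.10040994] [0.63361272 0.0992053  0.09950062] [0.03228631 0.03016103 0.00621123]
```

>>> apply_moves(
  rows=[
    [[0.001,-0.002,0,0,0,0,0.85],[0,0,0.004,0,0,0,0.85],[0,0,0.005,0,0,0,0.85],[0,0,0.005,0,0,0,0.85],[0,0,0.005,0,0,0,0.85],[0,0,0.003,0,0,0,0.85],[0,0,0.002,0,0,0,0.85],[0,0,0.001,0,0,0,0.85],[0,0,0,0,0,0,0.85],[0,0,0,0,0,0,0.85]],
  ],
)

```text
time_s: 14.62
tool_pos: [0.635, 0.0981, 0.0724]
tcp_rot: [-2.223, 2.22, -0.0]
ft_force: [-0.2, 0.1, -2.1]
grip_width: 0.376
```

>>> apply_moves(
  rows=[
    [[0,0,0.001,0,0,0,0.85],[0,0,0,0,0,0,0.45],[0,0,0,0,0,0,0.45],[0,0,0,0,0,0,0.45],[0,0,-0.01,0,0,0,0.45],[0,0,-0.02,0,0,0,0.45],[0,0,-0.03,0,0,0,0.45],[0,0,-0.035,0,0,0,0.45],[0,0,-0.035,0,0,0,0.45],[0,0,-0.035,0,0,0,0.45]],
  ],
)

```text
time_s: 15.45
tool_pos: [0.6346, 0.098, 0.2388]
tcp_rot: [-2.223, 2.219, -0.001]
ft_force: [0.6, 0.2, -0.0]
grip_width: 0.551
```

Run:
```python
from h import *
p,M=st(); c=camera("wrist"); w=cloud(c)
cv2.imwrite("pics/w7.png",c["frame"][...,::-1])
m=((w[...,2]>.064)&(w[...,2]<.085)&(w[...,1]<.13)).astype(np.uint8);n,l,s,ce=cv2.connectedComponentsWithStats(m)
for i in range(1,n):
    if s[i,4]>150:
        q=w[l==i];print("head",s[i],np.median(q,0).round(4),((q.max(0)+q.min(0))/2).round(4),np.ptp(q,0).round(4))
W=np.load("pics/top.npz")["w"]
for n,(u,v) in dict(wax=(180,218),glue=(219,253),blank=(183,166),dk=(187,298),wingtip=(243,184)).items():
    q=W[v-4:v+5,u-4:u+5].reshape(-1,3);print(n,np.nanmedian(q,0).round(3),np.nanmax(q,0).round(3))
m=(W[...,2]>.12)&(W[...,1]>.15)&(W[...,1]<.3)&(W[...,0]>.4)&(W[...,0]<.7)
q=W[m]; k=q[q[:,1]>.236]; print("wing",k.min(0),k.max(0),k.mean(0),len(k))
```

```text
t 15.45 p [0.6346 0.098  0.2388] x [ 0.002 -1.    -0.   ] z [ 0.001  0.    -1.   ] F [ 0.6  0.2 -0. ] g 46.8 j [-0.02  0.41 -0.26  1.57  0.11  1.18 -1.88]
head [ 298  167   36   37 1057] [0.636  0.0982 0.0739] [0.635  0.0978 0.0701] [0.0333 0.0325 0.0122]
head [297 214  35  36 980] [0.5901 0.0991 0.0737] [0.5879 0.0993 0.0702] [0.034  0.0332 0.0121]
head [296 259  33  34 904] [0.5433 0.1011 0.0737] [0.5407 0.1011 0.07  ] [0.035  0.0325 0.012 ]
head [297 300  32  33 838] [0.4959 0.1002 0.0736] [0.492  0.1007 0.07  ] [0.0356 0.0329 0.012 ]
wax [0.478 0.46  0.059] [0.49  0.474 0.065]
glue [0.374 0.321 0.107] [0.386 0.331 0.137]
blank [0.638 0.462 0.069] [0.651 0.476 0.074]
dk [0.24  0.423 0.045] [0.252 0.437 0.067]
wingtip [0.591 0.283 0.001] [0.615 0.303 0.202]
wing [0.55902492 0.23723843 0.18271901] [0.56519064 0.25520515 0.19027406] [0.56214594 0.24640704 0.18548547] 20
```

>>> apply_moves(
  rows=[
    [[0,0,-0.03,0,0,0,1],[0,0.004,-0.025,0,0,0,1],[-0.025,0.004,0,0,0,0,1],[-0.03,0.004,0,0,0,0,1],[-0.03,0.004,0,0,0,0,1],[-0.03,0.004,0,0,0,0,1],[-0.03,0,0,0,0,0,1],[-0.03,0,0,0,0,0,1],[-0.017,0,0,0,0,0,1],[0,0,0,0,0,0,1]],
  ],
)

```text
time_s: 16.33
tool_pos: [0.6126, 0.296, 0.2915]
tcp_rot: [-2.23, 2.21, 0.005]
ft_force: [-0.3, 1.1, -0.4]
grip_width: 0.003
```

>>> apply_moves(
  rows=[
    [[0,0,0.02,0,0,0,1],[0,0,0.03,0,0,0,1],[0,0,0.03,0,0,0,1],[0,0,0.02,0,0,0,1],[0,0,0,0,0,0,1],[0,0,0,0,0,0,1],[0,0,0,0,0,0,1],[0.005,0,0,0,0,0,1],[0.01,0,0,0,0,0,1],[0.01,0,0,0,0,0,1]],
  ],
)

```text
time_s: 17.17
tool_pos: [0.6152, 0.2644, 0.1927]
tcp_rot: [-2.222, 2.218, -0.002]
ft_force: [0.6, 1.0, -0.3]
grip_width: -0.001
```

Run:
```python
from h import *
st(); c=camera("scene"); f=c["frame"][100:330,230:500]
cv2.imwrite("pics/s2.png",cv2.resize(f,None,fx=2.5,fy=2.5)[...,::-1])
```

```text
t 17.17 p [0.6152 0.2644 0.1927] x [ 0.002 -1.    -0.   ] z [ 0.002  0.    -1.   ] F [ 0.6  1.  -0.3] g -0.1 j [-0.25  0.49 -0.31  1.55  0.16  1.12 -2.17]
```

View pics/s2.png

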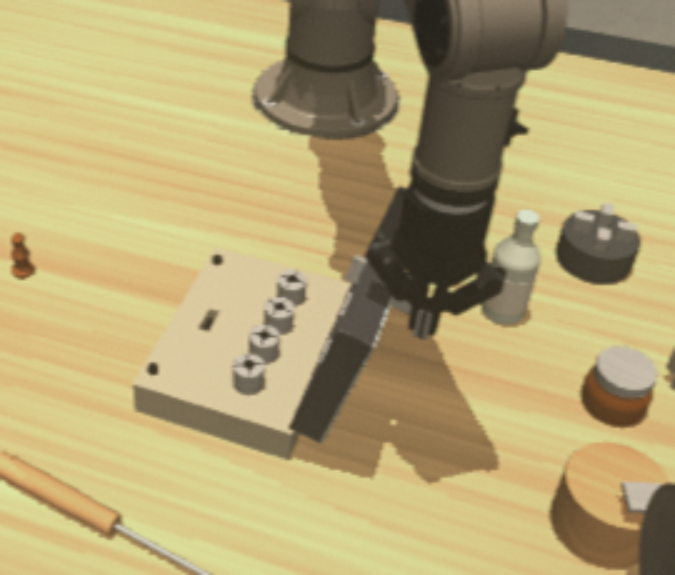

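>>> apply_moves(
  rows=[
    [[0.012,0,0,0,0,0,1],[0.014,0,0,0,0,0,1],[0.014,0,0,0,0,0,1],[0.014,0,0,0,0,0,1],[0.014,0,0,0,0,0,1],[0.014,0,0,0,0,0,1],[0.014,0,0,0,0,0,1],[0.014,0,0,0,0,0,1],[0.014,0,0,0,0,0,1],[0.01,0,0,0,0,0,1]],
  ],
)

```text
time_s: 18.05
tool_pos: [0.6149, 0.1283, 0.1916]
tcp_rot: [2.221, -2.222, 0.002]
ft_force: [0.5, 1.0, -0.4]
grip_width: 0.003
```

Run:
```python
from h import *
st(); w=cloud(camera("top"))
q=w.reshape(-1,3); m=(q[:,0]>.45)&(q[:,0]<.52)&(q[:,1]>-.1)&(q[:,1]<.26)&(q[:,2]>.05)&(q[:,2]<.25); k=q[m]
for y in np.arange(-.02,.26,.02):
    t=k[abs(k[:,1]-y)<.01]; print(round(y,2),len(t), t[:,2].max().round(3) if len(t) else "")
```

```text
t 18.05 p [0.6149 0.1283 0.1916] x [-0.    -1.     0.001] z [ 0.001 -0.001 -1.   ] F [ 0.5  1.  -0.4] g 0.3 j [-0.06  0.42 -0.29  1.66  0.13  1.08 -1.96]
-0.02 0 
0.0 0 
0.02 0 
0.04 0 
0.06 0 
0.08 0 
0.1 0 
0.12 0 
0.14 2 0.128
0.16 69 0.125
0.18 127 0.101
0.2 5 0.072
0.22 0 
0.24 0 
0.26 0
```

>>> apply_moves(
  rows=[
    [[0.012,0,0,0,0,0,1],[0.012,0,0,0,0,0,1],[0.012,0,0,0,0,0,1],[0,0,0,0,0,0,1],[0,0,0,0,0,0,1],[0,0,-0.02,0,0,0,1],[0,0,-0.03,0,0,0,1],[0,0,-0.02,0,0,0,1],[0,0,0,0,0,0,1],[0,0,0,0,0,0,1]],
  ],
)

```text
time_s: 18.93
tool_pos: [0.6154, 0.096, 0.2626]
tcp_rot: [-2.223, 2.217, -0.002]
ft_force: [0.2, 0.9, -0.3]
grip_width: -0.0
```

>>> apply_moves(
  rows=[
    [[0.02,0,0,0,0,0,0.3],[0.025,0.01,0,0,0,0,0.3],[0.025,0.015,0,0,0,0,0.3],[0,0.02,0,0,0,0,0.3],[0,0.02,0,0,0,0,0.3],[0,0,0,0,0,0,0.3],[0,0,0,0,0,0,0.3],[0,0,0,0,0,0,0.3],[0,0,0,0,0,0,0.3],[0,0,0,0,0,0,0.3]],
  ],
)

```text
time_s: 19.77
tool_pos: [0.5504, 0.0252, 0.2609]
tcp_rot: [2.223, -2.219, -0.001]
ft_force: [0.8, -0.1, -0.6]
grip_width: 0.707
```

```bash
cat > cov.py <<'E'
from h import *
import sys
p,M=st(); c=camera("wrist"); w=cloud(c); cv2.imwrite(f"pics/{sys.argv[1]}.png",c["frame"][...,::-1])
q=w.reshape(-1,3); q=q[~np.isnan(q[:,2])]
f=q[(q[:,0]>.47)&(q[:,0]<.66)&(q[:,1]>0)&(q[:,1]<.15)&(q[:,2]>.075)&(q[:,2]<.107)]
A=np.c_[f[:,1],np.ones(len(f))]
for _ in range(4):
    s=np.linalg.lstsq(A,f[:,2],rcond=None)[0]; r=abs(A@s-f[:,2]); A,f=A[r<.004],f[r<.004]
print("cover plane slope(neg=angle)",s,len(f),"z@y.025",s@[.025,1])
h=w[...,2]-(s[0]*w[...,1]+s[1])
m=((h>.015)&(h<.035)&(abs(w[...,0]-.564)<.05)&(abs(w[...,1]-.03)<.06)).astype(np.uint8)
n,l,S,ce=cv2.connectedComponentsWithStats(m)
for i in range(1,n):
    if S[i,4]>80:
        k=w[l==i]; t=k[h[l==i]>.022]; (cx,cy),(a,b),an=cv2.minAreaRect((t[:,:2]*1000).astype(np.float32))
        e,v=np.linalg.eigh(np.cov(t[:,:2].T)); print("wing",S[i],cx,cy,a,b,an,"dir deg",np.degrees(np.arctan2(v[1,1],v[0,1])),"mean",t.mean(0),"zmax",t[:,2].max(),len(t))
E
python3 cov.py w8
```

```text
t 19.77 p [0.5504 0.0252 0.2609] x [ 0.002 -1.    -0.   ] z [-0.  0. -1.] F [ 0.8 -0.1 -0.6] g 60.1 j [ 0.1   0.23 -0.27  1.76  0.06  1.16 -1.75]
cover plane slope(neg=angle) [-0.08054088  0.09888026] 32336 z@y.025 0.09686673657343976
wing [285 167  50  23 684] 563.1693725585938 29.920185089111328 41.33671569824219 10.324715614318848 77.13253021240234 dir deg 77.0093832186885 mean [0.56383948 0.02983203 0.12276584] zmax 0.12602519938524437 600
```

View pics/w8.png

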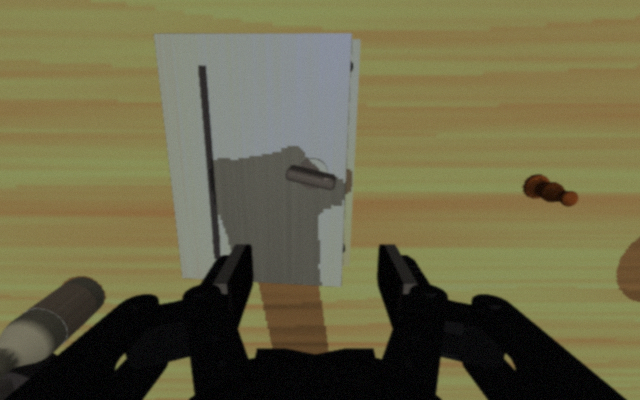

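>>> apply_moves(
  rows=[
    [[-0.014,-0.013,0,0,0,0,0.3],[0,0,0,0,4.6,0,0.3],[0,0,0,0,0,-7,0.3],[0,0,0,0,0,-7,0.3],[0,0,0,0,0,-7,0.3],[0,0,0,0,0,-7,0.3],[0,0,0,0,0,-7,0.3],[0,0,0,0,0,-7,0.3],[0,0,0,0,0,-7,0.3],[0,0,0,0,0,-7,0.3]],
  ],
)

```text
time_s: 20.65
tool_pos: [0.5633, 0.0391, 0.2611]
tcp_rot: [2.934, -0.885, 0.035]
ft_force: [-0.2, -0.5, 0.3]
grip_width: 0.699
```

>>> apply_moves(
  rows=[
    [[0,0,0,0,0,-7,0.4],[0,0,0,0,0,-7,0.4],[0,0,0,0,0,-7,0.4],[0,0,0.02,0,0,0,0.4],[0,0,0.025,0,0,0,0.4],[0,0,0.02,0,0,0,0.4],[0,0,0,0,0,0,0.4],[0,0,0,0,0,0,0.4],[0,0,0,0,0,0,0.4],[0,0,0,0,0,0,0.4]],
  ],
)

```text
time_s: 21.48
tool_pos: [0.5641, 0.0342, 0.1981]
tcp_rot: [3.043, -0.344, 0.019]
ft_force: [0.2, -0.2, 1.5]
grip_width: 0.6
```

```bash
python3 cov.py w9
```

```text
t 21.48 p [0.5641 0.0342 0.1981] x [ 0.975 -0.223  0.021] z [ 0.003 -0.08  -0.997] F [ 0.2 -0.2  1.5] g 51.0 j [ 0.18  0.33 -0.45  1.8   0.25  1.07 -0.59]
cover plane slope(neg=angle) [-0.08073678  0.09892736] 60736 z@y.025 0.09690894077123395
wing [304 183  16  65 964] 562.7982788085938 30.21835708618164 40.821388244628906 9.826883316040039 77.15470886230469 dir deg 77.50029576423047 mean [0.56319293 0.03148164 0.12278039] zmax 0.12623982913482257 924
```

>>> apply_moves(
  rows=[
    [[-0.001,-0.0015,0.015,0,0,0,0.4],[0,0,0.02,0,0,0,0.4],[0,0,0.016,0,0,0,0.4],[0,0,0.012,0,0,0,0.4],[0,0,0.006,0,0,0,0.4],[0,0,0,0,0,0,0.4],[0,0,0,0,0,0,0.4],[0,0,0,0,0,0,1],[0,0,0,0,0,0,1],[0,0,0,0,0,0,1]],
  ],
)

```text
time_s: 22.37
tool_pos: [0.5629, 0.03, 0.1285]
tcp_rot: [3.043, -0.345, 0.017]
ft_force: [-0.9, 0.0, 0.7]
grip_width: 0.182
```

>>> apply_moves(
  rows=[
    [[0,0,0,0,0,0,1],[0,0,0,0,0,0,1],[0,0,0,0,0,0,1],[0,0,0,0,0,0,1],[0,0,0,0,0,0,1],[0,0,0,0,0,0,1],[0,0,0,0,0,0,1],[0,0,0,0,0,0,1],[0,0,0,0,0,0,1],[0,0,0,0,0,0,1]],
  ],
)

```text
time_s: 23.2
tool_pos: [0.5628, 0.0299, 0.1284]
tcp_rot: [3.042, -0.344, 0.016]
ft_force: [-0.6, -0.4, 4.9]
grip_width: 0.1
```

```bash
python3 cov.py w10
```

```text
t 23.2 p [0.5628 0.0299 0.1284] x [ 0.975 -0.223  0.019] z [ 0.001 -0.08  -0.997] F [-0.6 -0.4  4.9] g 8.5 j [ 0.17  0.41 -0.42  1.87  0.3   0.94 -0.64]
cover plane slope(neg=angle) [-0.07851073  0.09865777] 110781 z@y.025 0.09669500403283733
wing [ 271  222   88   94 3130] 563.8319702148438 30.780275344848633 34.33011245727539 34.35487747192383 28.40333366394043 dir deg 77.19499568989802 mean [0.56385534 0.03446217 0.12329424] zmax 0.1310517697825887 2681
```

>>> apply_moves(
  rows=[
    [[0,0,0,0,0,6,1],[0,0,0,0,0,6,1],[0,0,0,0,0,6,1],[0,0,0,0,0,6,1],[0,0,0,0,0,6,1],[0,0,0,0,0,6,1],[0,0,0,0,0,6,1],[0,0,0,0,0,6,1],[0,0,0,0,0,6,1],[0,0,0,0,0,6,1]],
  ],
)

```text
time_s: 24.08
tool_pos: [0.5628, 0.0297, 0.1278]
tcp_rot: [2.47, -1.835, 0.075]
ft_force: [0.8, -0.2, 0.5]
grip_width: 0.102
```

>>> apply_moves(
  rows=[
    [[0,0,0,0,0,6,1],[0,0,0,0,0,6,1],[0,0,0,0,0,6,1],[0,0,0,0,0,0,1],[0,0,0,0,0,0,1],[0,0,0,0,0,0,1],[0,0,0,0,0,0,1],[0,0,0,0,0,0,1],[0,0,0,0,0,0,1],[0,0,0,0,0,0,1]],
  ],
)

```text
time_s: 24.92
tool_pos: [0.5627, 0.0297, 0.1277]
tcp_rot: [2.164, -2.198, 0.09]
ft_force: [4.0, -0.7, -1.5]
grip_width: 0.099
```

```bash
python3 cov.py w11; python3 -c "
from h import *
print(observe()['wrist_torque'])"
```

```text
t 24.92 p [0.5627 0.0297 0.1277] x [-0.016 -0.997  0.08 ] z [ 0.001 -0.08  -0.997] F [ 4.  -0.7 -1.5] g 8.4 j [-0.05  0.38 -0.15  1.87  0.17  0.91 -1.89]
cover plane slope(neg=angle) [-0.07387411  0.09778562] 76997 z@y.025 0.09593876782690348
wing [ 271  221   88   94 3135] 563.91650390625 28.679752349853516 35.0341911315918 33.8717041015625 40.53816223144531 dir deg 178.8884173331374 mean [0.56777041 0.02967258 0.12297729] zmax 0.13162367069488845 2672
[-0.05435815 -0.78675559  0.11195284]
```

>>> apply_moves(
  rows=[
    [[0.0006,0,0.0013,0,-0.57,0,1],[0.0006,0,0.0013,0,-0.57,0,1],[0.0006,0,0.0013,0,-0.57,0,1],[0.0006,0,0.0013,0,-0.57,0,1],[0.0006,0,0.0013,0,-0.57,0,1],[0.0006,0,0.0013,0,-0.57,0,1],[0.0006,0,0.0013,0,-0.57,0,1],[0.0006,0,0.0013,0,-0.57,0,1],[0,0,0,0,0,0,1],[0,0,0,0,0,0,1]],
  ],
)

```text
time_s: 25.8
tool_pos: [0.5626, 0.0241, 0.1182]
tcp_rot: [-2.202, 2.239, -0.003]
ft_force: [1.9, -3.3, 6.3]
grip_width: 0.099
```

```bash
python3 cov.py w12
```

```text
t 25.8 p [0.5626 0.0241 0.1182] x [-0.017 -1.     0.001] z [ 0.002 -0.001 -1.   ] F [ 1.9 -3.3  6.3] g 8.4 j [ 0.02  0.39 -0.18  1.88  0.09  0.87 -1.79]
cover plane slope(neg=angle) [-0.00247876  0.0863296 ] 76524 z@y.025 0.08626762722297408
wing [ 271  222   88   94 3166] 563.9360961914062 24.021678924560547 34.47813415527344 33.7906494140625 41.405113220214844 dir deg 179.00862897348085 mean [0.56770542 0.02448661 0.11359256] zmax 0.12128502255208291 2706
```

>>> apply_moves(
  rows=[
    [[0,0,0.001,0,0,0,1],[0,0,0.001,0,0,0,1],[0,0,0,0,0,0,1],[0,0,0,0,0,0,1],[0,0,0,0,0,0,1],[0,0,0,0,0,0,1],[0,0,0,0,0,0,1],[0,0,0,0,0,0,1],[0,0,0,0,0,0,1],[0,0,0,0,0,0,1]],
  ],
)

```text
time_s: 26.68
tool_pos: [0.5627, 0.024, 0.1177]
tcp_rot: [-2.202, 2.239, -0.004]
ft_force: [-0.6, -4.0, 14.4]
grip_width: 0.093
```

```bash
python3 cov.py w13
```

```text
t 26.68 p [0.5627 0.024  0.1177] x [-0.017 -1.     0.001] z [ 0.002 -0.001 -1.   ] F [-0.6 -4.  14.4] g 7.9 j [ 0.02  0.39 -0.18  1.89  0.09  0.87 -1.79]
cover plane slope(neg=angle) [0.00065344 0.08583894] 76752 z@y.025 0.08585527312195759
wing [ 271  222   88   94 3161] 563.977294921875 23.794755935668945 34.45089340209961 33.47039031982422 41.836875915527344 dir deg 178.6750528356918 mean [0.56766839 0.02435477 0.11316254] zmax 0.12083107219919455 2693
```

>>> apply_moves(
  rows=[
    [[0,0,0.001,0,0,0,1],[0,0,0,0,0,0,1],[0,0,0,0,0,0,1],[0,0,0,0,0,0,1],[0,0,0,0,0,0,1],[0,0,0,0,0,0,1],[0,0,0,0,0,0,1],[0,0,0,0,0,0,1],[0,0,0,0,0,0,1],[0,0,0,0,0,0,1]],
  ],
)

```text
time_s: 27.57
tool_pos: [0.5628, 0.024, 0.1176]
tcp_rot: [-2.202, 2.239, -0.004]
ft_force: [-2.9, -3.7, 19.8]
grip_width: 0.1
```

```bash
python3 cov.py w14
python3 - <<'E'
from h import *
c=camera("scene"); cv2.imwrite("pics/s3.png",c["frame"][...,::-1])
E
```

```text
t 27.57 p [0.5628 0.024  0.1176] x [-0.017 -1.     0.001] z [ 0.003 -0.001 -1.   ] F [-2.9 -3.7 19.8] g 8.5 j [ 0.02  0.39 -0.18  1.89  0.09  0.87 -1.79]
cover plane slope(neg=angle) [0.0006906  0.08582063] 76777 z@y.025 0.08583789894577983
wing [ 271  222   88   94 3159] 563.919189453125 24.527080535888672 34.33062744140625 33.757957458496094 45.0850830078125 dir deg 178.71716542416712 mean [0.56771776 0.02440755 0.11316542] zmax 0.12083142810814587 2690
```

View pics/s3.png

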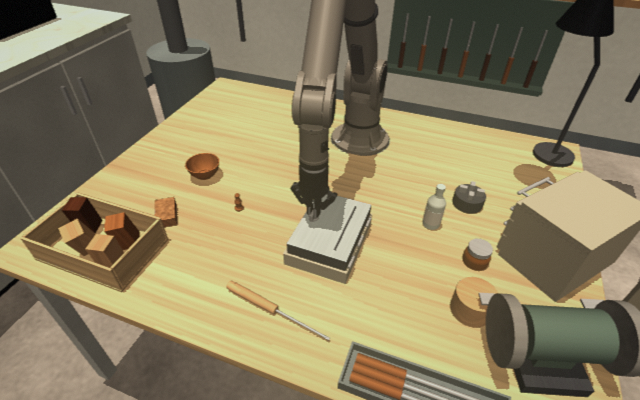

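The picture shows the cover flat on the case at about (330,230), with the gripper holding the wing. The bystanders are where they started. The cover has stopped moving under a 20 N press.

```bash
python3 -c "
from rig import *
print(sign_off())"
```

```text
the job is handed in; nothing more can be done
None
```

The job is handed in at 27.6 s of robot time, with the gripper still holding the wing and pressing the cover shut.

- **Collets:** The two spares went into pockets 1 and 3. A check afterwards showed all four heads at the same height, about 74 mm, which is what seated collets should read. I re-gripped the first spare once because the first hold was about 4 mm off-centre and 6 mm too high.
- **Cover and fastener:** I pushed the cover in from behind and it settled at 0.08 rad, with the wing at about 77°. I turned the wing until it lined up with the slot, to within about 1° by the tool's pose. I couldn't measure the wing's angle directly because the gripper hid it.
- **Final press:** The cover measured flat, within 0.001 rad of shut. It moved only 0.1 mm when I pressed harder, from 14 to 20 N, so it is against its stop.
- **Bystanders:** By eye in the last picture, the finial, bowl, sanding block, glue, wax and blank are where they started.

No check failed or disagreed. The gripper read 32 mm on the 34 mm heads both times, which I took to be a small offset in its reading.

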